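Take the rear pastry cutter from a full hook, by way of the spare hook

ROBOT

A 6-joint arm with a two-finger parallel gripper is mounted at the origin on a cart in front of the work surface, level with it; the furniture and walls round the work are solid. World frame = base frame: x ahead of the robot, y to its left, z up, the work surface at z = 0. Lengths are in mm, angles in rad, forces in N, time in s.
With the tool pointing down it reaches from about 350 to 975 mm from the base axis. Payload 7.1 kg.
Tool frame: the origin (TCP) lies at the centre of the arm's flange, where the gripper is bolted on; the fingertips stand 182 mm ahead of it and the grasp point (between the pads) lies 163 mm ahead of it; x points along the fingers, y is the direction in which the jaws open and shut, and the axes are right-handed (so a half turn about x gives the same grasp; the last joint's range is limited). The gripper opens to 88 mm and grips with 3 to 60 N. Pads are 20 mm wide; open, the fingers measure 115 mm over their backs; the gripper's body (75 mm by 178 mm) begins 61 mm behind the grasp point.
Start: joints at [1.146, 0.423, 1.63, -0, 1.089, -0.019], TCP at [246.689, 574.239, 404.675] pointing down, gripper open.
Joint ranges: [-3, 3], [-0.9, 2.11], [0.09, 2.58], [-1.31, 4.45], [0.11, 2.69], [-2.54, 2.54]. Speed limits (rad/s): [2.39, 2.39, 3.01, 3.14, 3.14, 3.14].

INTERFACE

Orientations are given as a rotation vector (axis times angle).
In Python, from workcell import readout, viewer, workorder, models gives the robot as it stands. The module is installed in compiled form; this text tells all that it offers.
- The arm moves only by the tool apply_moves, never from a script. Its argument "commands" is a list that holds one entry, the list of rows, each a list of 4 numbers: the shift along the world's x, y, z in m, then the turn about the world's z in rad. A call has 1 to 8 rows; each row is the pose to reach, as a shift and turn from the pose commanded when the call began; what a row does not reach only later rows make up. A row lasts 1/8 s, in which the tool goes at most 62.5 mm and 10.7 degrees, less where a joint would pass 70% of its speed; a pose out of reach is approached as far as the arm can. A call with a gripper value outside its range is refused whole. "gripper" is the finger opening in m, from 0 to 0.0878, set as the call begins (left out, the last holds). The fingers move at their own pace and stop on an object; the grip force is fixed at half the most. Time passes only in rows, so rows that repeat a pose let the fingers close. It gives the time, the measured TCP pose, the force and the opening at its end, in the units of the state.
- readout.get_obs(): the state, without advancing time (a new reading comes with each control period).
- viewer.get_image(name): name is "scene" or "top" or "wrist"; returns a dict with "color" (420x560x3 uint8, red, green, blue), "vertical_fov" (degrees; the focal length in pixels is half the picture's height over the tangent of half this angle, whatever the lens; pixels are square), "cx", "cy" (the principal point, pixels), "rvec" (rotation vector, rad) and "tvec" (3), from world to camera coordinates, as OpenCV has them. Camera axes: x right, y down, z forward; pixel columns grow to the right and rows downward; lengths in mm; the calibration is good to about 2 mm. A picture is of the moment at which its call begins. There is no depth.
- workorder.close_job(): hands the job in, once; it reports no verdict.
Trained networks look in the newest picture that a camera, given by its name, has taken for a name from the list of things; names that differ only in an ending like _2 or _b are one class to them, and where a whole thing is asked for, a point or a joint stands for the part that bears it (a point fixed in the world has none). Each returns a list of dicts, best first, with "conf" (0 to 1); they miss things now and then, are a little off and sometimes report something else, mostly with a low value. They report only what shows in the picture. A call takes as long as a camera call.
- models.search_frame(camera, label): "position" ([x, y, z] in mm, in world coordinates, good to about 4 mm: the middle of the surface that is visible of it).
- models.place_of(camera, label): "position" ([x, y, z] in mm, in world coordinates, good to about 4 mm: a listed point, or the origin of a listed thing).
The state is a dict: "t": time; "qpos": joint angles; "qvel": joint speeds; "joint_torque": joint torques, N m; "ee_pos": TCP position; "orientation": TCP orientation; "ft_force": force on the tool from outside, world axes, zero at the start; "moment": the same for the moment, N m; "width": finger opening in mm.
Only numpy, scipy, OpenCV 4.12 (cv2) and the standard library are available. Lean on these libraries where they do the work, as an engineer would, in place of code of your own. Each camera call takes 0.05 s, during which the arm holds its last target.

TASK

I need the blue-handled pastry cutter, but it hangs behind the red-handled one. Move the red one to the spare hook: slide it back along the peg until you feel it press lightly into the orange spring bumper, hold it there for a moment, and leave it hanging there. Then take the blue one off and set it down upright on the chopping board without dropping it; do not ram the bumper or wrench the stands, and leave the other things where they are.

Things in the scene. Friction and masses are not known exactly. Their poses are not given: they have to be found in the camera images.
- front_cutter_mid (a point): Centre of the red-handled pastry cutter (front one), 45 mm over its bottom; z up, x along its peg. 90 mm high, 0.09-0.17 kg: steel ring 52 mm across, 36 mm high, closed on top by a disc at 36 mm, below an arched strap. The arch's top hangs on the peg: its inside is 86 mm, outside 90 mm over the bottom. Fingers must stay above the disc.
- rear_cutter_mid (a point): Centre of the blue-handled cutter (rear one, fluted ring), 45 mm over its bottom; size and frame as the red one. Both have two upright straps at y = +-17 mm (38 mm over their outer faces, 16 mm wide in x, flat from 36 to 78 mm over the bottom): grip across these, one finger on each side of the peg, which runs between them along x.
- hook_stand_root (a point): Crowded hook (dark wooden foot 170x130x16 mm, fixed): where the peg meets the post, on its centre line, 150 mm above the worktop. The peg, 8 mm thick, runs level along this point's -x for 130 mm, then turns up into a lip that ends at x = -145 mm, 16 mm above the centre line; a cutter's arch must be raised over the lip to get on or off. Post 14 mm thick, 9 mm higher than the peg.
- spare_stand_root (a point): Spare hook (pale wooden foot): same stand and same point as the crowded hook, no cutter on it. An orange bumper disc, 26 mm across, sits round its peg, flat face to the lip, and meets the back edge of the arch's top, 8 mm behind the cutter's centre. The free face stands 45 to 85 mm in front of the post's centre, differing each time and not measured: feel for it.
- bumper (a joint): How far the orange spring bumper is pressed in (m): 0 free, 0.014 its end. It pushes back with 1 N per mm and is damped (60 N s/m), so meet it at 30 mm/s or less. Lightly pressed is 2 to 8 mm (2 to 8 N), held for about half a second; beyond 8 mm it is rammed.
- board: Brown wooden chopping board lying flat, 230 mm along its x, 340 mm along its y, 21 mm thick, fixed. Origin at the centre of its underside.
- lemon: Bystander, not to be disturbed: lemon, 83 x 58 x 58 mm. Origin at the centre of its underside.
- garlic: Bystander, not to be disturbed: garlic bulb, 60 mm. Origin at the centre of its underside.
- jam_jar: Bystander, not to be disturbed: jam jar with yellow lid, 71 mm wide, 110 mm high. Origin at the centre of its underside.
- salt_shaker: Bystander, not to be disturbed: glass salt shaker with grey top, 44 mm wide, 90 mm high. Origin at the centre of its underside.
- spice_jar: Bystander, not to be disturbed: spice jar with red lid, 45 mm wide, 106 mm high. Origin at the centre of its underside.

How it is judged (in metres and radians):
On the way, in this order (a step that is already met when the one before it is completed fails the run):
1. the red cutter, on the spare peg, is pressed into the orange bumper by more than 2 mm for 0.3 s while the blue one still hangs on its hook (value of joint bumper above 0.002 m and x of front_cutter_mid in the frame of spare_stand_root between -0.11 and -0.03 m and y of front_cutter_mid in the frame of spare_stand_root between -0.014 and 0.014 m and z of front_cutter_mid in the frame of spare_stand_root between -0.046 and -0.03 m and x of rear_cutter_mid in the frame of hook_stand_root between -0.13 and -0.02 m and y of rear_cutter_mid in the frame of hook_stand_root between -0.014 and 0.014 m and z of rear_cutter_mid in the frame of hook_stand_root between -0.046 and -0.03 m), for 0.3 s.
2. the red cutter is let go and hangs at the back of the spare peg, the blue one still on its hook (contact force between the fingers and front_cutter below 0.1 N and linear speed of front_cutter below 0.03 m/s and x of front_cutter_mid in the frame of spare_stand_root between -0.115 and -0.03 m and y of front_cutter_mid in the frame of spare_stand_root between -0.014 and 0.014 m and z of front_cutter_mid in the frame of spare_stand_root between -0.046 and -0.03 m and x of rear_cutter_mid in the frame of hook_stand_root between -0.13 and -0.02 m and y of rear_cutter_mid in the frame of hook_stand_root between -0.014 and 0.014 m and z of rear_cutter_mid in the frame of hook_stand_root between -0.046 and -0.03 m), for 0.2 s.
At the end, for the whole second after the job is handed in: The red cutter hangs from the spare peg, its centre 30 to 115 mm in front of the post, upright within 0.3 rad; the blue cutter stands upright (within 0.1 rad) on the chopping board, its centre at least 15 mm inside the board's edges; both are released and at rest (x of front_cutter_mid in the frame of spare_stand_root between -0.115 and -0.03 m and y of front_cutter_mid in the frame of spare_stand_root between -0.014 and 0.014 m and z of front_cutter_mid in the frame of spare_stand_root between -0.046 and -0.03 m and angle between front_cutter_mid's own z axis and vertical below 0.3 rad and x of rear_cutter_mid in the frame of board between -0.1 and 0.1 m and y of rear_cutter_mid in the frame of board between -0.155 and 0.155 m and z of rear_cutter_mid in the frame of board between 0.06 and 0.072 m and angle between rear_cutter_mid's own z axis and vertical below 0.1 rad and linear speed of front_cutter below 0.03 m/s and linear speed of rear_cutter below 0.02 m/s and contact force between the fingers and rear_cutter below 0.1 N and contact force between the fingers and front_cutter below 0.1 N); the robot touches nothing.
It fails at once if the orange bumper is rammed: pressed in more than 8 mm (value of joint bumper above 0.008 m).
It fails at once if more than 35 N on either stand (contact force between anything else and hook_stand above 35 N or contact force between anything else and spare_stand above 35 N).
It fails at once if the blue cutter is dropped on to the board: faster than 0.45 m/s within 15 mm of it (z of rear_cutter_mid in the frame of board below 0.081 m and linear speed of rear_cutter above 0.45 m/s).
It fails at once if a cutter falls to the worktop (height (world z) of any of front_cutter_mid, rear_cutter_mid below 0.055 m).
It fails at once if a bystander is moved by more than 20 mm (distance of any of lemon, garlic, jam_jar, salt_shaker, spice_jar from where it was at the start of the episode above 0.02 m).
It also fails if it takes over 69 s, if anything falls off the work surface, if the arm or the gripper's body presses on something with over 40 N, if the wrist force passes 120 N, or if a joint passes its speed limit or range.

## Working session

There is one attempt and no reset: what is moved stays moved. The work goes in short steps, Python scripts to look and compute and a tool call to move; the robot and the scene stay as the last step left them, time stands still between calls to the robot, and variables do not carry over. Pictures are saved under pics/ and viewed, and the job is handed in when it is done.

Besides the shell and the picture viewer there is one more tool, called after "Emit:" as name(argument=value, ...), one argument or row to a line, values as JSON. apply_moves: Moves the arm, as the interface text tells. Its arguments: {"type":"object","properties":{"commands":{"type":"array","items":{"type":"array","items":{"type":"array","items":{"type":"number"}}}},"gripper":{"type":"number"}},"required":["commands"]}

```bash
mkdir -p pics
python3 - <<'E'
from workcell import readout, viewer, models
import cv2
o=readout.get_obs(); print({k:(v if not hasattr(v,'tolist') else v.tolist()) for k,v in o.items()})
for c in ["scene","top","wrist"]:
    im=viewer.get_image(c); cv2.imwrite(f"pics/{c}0.png",im["color"][:,:,::-1])
    print(c,im["vertical_fov"],im["cx"],im["cy"],im["rvec"],im["tvec"])
for c in ["scene","top"]:
    for l in ["front_cutter_mid","rear_cutter_mid","hook_stand_root","spare_stand_root","board","lemon","garlic","jam_jar","salt_shaker","spice_jar"]:
        print(c,l,[([round(float(x)) for x in d["position"]],round(d["conf"],2)) for d in models.place_of(c,l)[:3]])
    for l in ["bumper","front_cutter_mid","rear_cutter_mid"]:
        print(c,'surf',l,[([round(float(x)) for x in d["position"]],round(d["conf"],2)) for d in models.search_frame(c,l)[:3]])
E
```

```text
{'t': 0.0, 'qpos': [1.146020817691602, 0.4238854432307347, 1.630699260442748, 2.9097853789406893e-05, 1.0886355948589337, -0.019011496067184407], 'qvel': [0.0006674600899013935, 0.0005576178143918434, 0.0014925141458465342, -0.0011743964421399382, 0.0008579044871260416, 0.00037116974443037235], 'joint_torque': [0.0010384683628217317, -54.462300539016724, -27.366821765899658, 0.06437864620238543, 0.022723294096067548, -0.00011381503099983092], 'ee_pos': [246.56341266188917, 574.0004811022482, 403.8699938217498], 'orientation': [0.31706806065742565, 1.5476429492311403, -0.31956732168077917], 'ft_force': [-0.12052677594639188, 0.09159902502337477, -0.4751510062026805], 'moment': [-0.010832241089580261, 0.010618231776750996, 0.02449608503774699], 'width': 87.46051123400764}
scene 50.77694487274678 280.8349927567756 214.1858471232222 [ 2.03316691 -0.7959125   0.4110513 ] [-322.18114603  319.23440715 1245.43428117]
top 44.35052411173797 269.907455158487 210.12735628971438 [ 1.74391909 -2.45314217  0.24369193] [ 246.51848487  510.6817383  1423.29400213]
wrist 68.00079912107047 277.671110957
[... 654 characters left out ...]
)]
scene surf rear_cutter_mid [([509, 69, 101], 0.9)]
top front_cutter_mid [([459, 94, 112], 0.58)]
top rear_cutter_mid [([519, 84, 110], 0.7)]
top hook_stand_root [([568, 74, 151], 0.57), ([659, -204, 1], 0.41)]
top spare_stand_root [([572, 328, 152], 0.82)]
top board [([490, -240, 1], 0.65), ([366, 537, -1], 0.26)]
top lemon [([366, 539, -1], 0.71), ([659, -202, -2], 0.23)]
top garlic [([501, 517, -1], 0.76)]
top jam_jar [([674, -356, -1], 0.87)]
top salt_shaker [([658, -202, -2], 0.51)]
top spice_jar [([670, -119, -4], 0.78)]
top surf bumper [([452, 97, 101], 0.72), ([514, 334, 158], 0.45)]
top surf front_cutter_mid [([454, 98, 100], 0.8)]
top surf rear_cutter_mid [([512, 87, 101], 0.77)]
```

View pics/scene0.png

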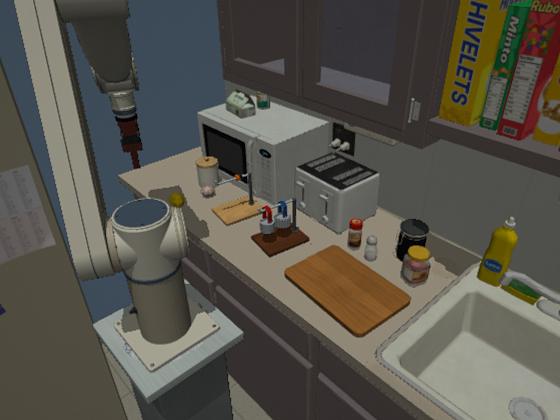

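View pics/top0.png

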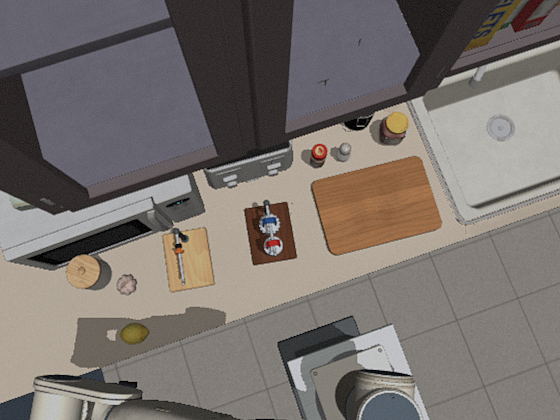

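View pics/wrist0.png

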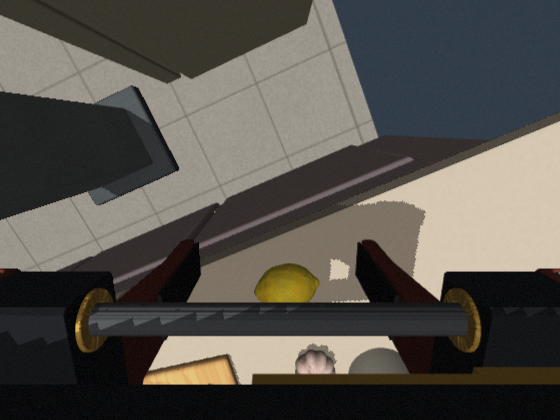

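The pictures show the crowded hook (top: foot ~(271,233), red cutter ~(273,245), blue ~(268,220)), the spare hook (foot ~(188,258), peg toward (180,283)), the board ~(376,205), and the bystanders clear of the working lane. Next I'll measure the peg yaws.

```bash
cat > h.py <<'E'
import numpy as np, cv2
from scipy.spatial.transform import Rotation as R
def K(im):
    h=im["color"].shape[0]; f=h/2/np.tan(np.radians(im["vertical_fov"])/2)
    return np.array([[f,0,im["cx"]],[0,f,im["cy"]],[0,0,1.]])
def ray(im,uv,z):
    """intersect pixel ray with plane z"""
    Rm=R.from_rotvec(np.array(im["rvec"]).ravel()).as_matrix(); t=np.array(im["tvec"]).ravel()
    c=-Rm.T@t; d=Rm.T@np.linalg.inv(K(im))@np.array([uv[0],uv[1],1.])
    return c+d*(z-c[2])/d[2]
def proj(im,p):
    return cv2.projectPoints(np.atleast_2d(np.array(p,float)),np.array(im["rvec"]).ravel(),np.array(im["tvec"]).ravel(),K(im),None)[0][:,0]
E
python3 - <<'E'
from h import *
from workcell import readout, viewer
o=readout.get_obs(); M=R.from_rotvec(o["orientation"]).as_matrix(); print(M.round(3))
im=viewer.get_image("top"); 
a=cv2.resize(im["color"][190:310,140:320],None,fx=4.4,fy=4.4,interpolation=cv2.INTER_CUBIC)
cv2.imwrite("pics/topz.png",a[:,:,::-1])
s=viewer.get_image("scene"); b=cv2.resize(s["color"][165:265,195:315],None,fx=6,fy=6,interpolation=cv2.INTER_CUBIC)
cv2.imwrite("pics/scenez.png",b[:,:,::-1])
print("top microwave front corners",ray(im,(200,212),0))
print(proj(im,[[572.5,327,150],[567,73.5,150]]))
E
```

```text
[[ 0.     0.395  0.919]
 [ 0.     0.919 -0.395]
 [-1.     0.     0.   ]]
top microwave front corners [636.5634053  259.63269829   0.        ]
[[175.23694934 231.40051202]
 [266.25720059 202.57412871]]
```

View pics/topz.png

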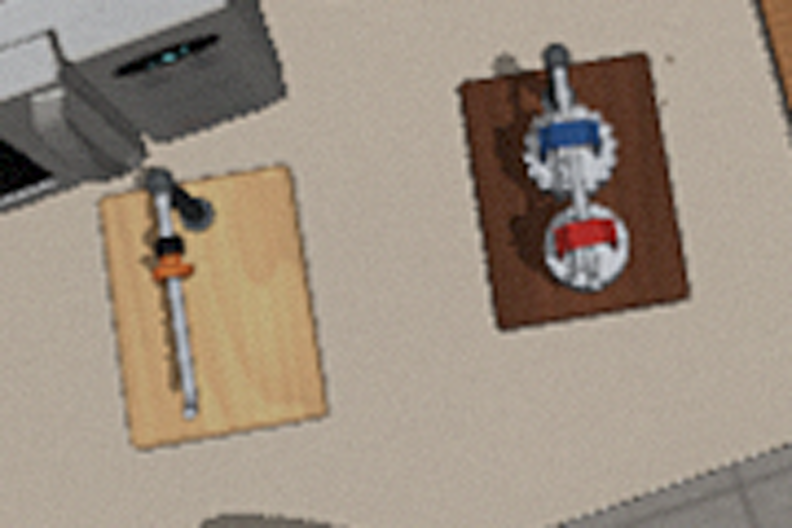

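View pics/scenez.png

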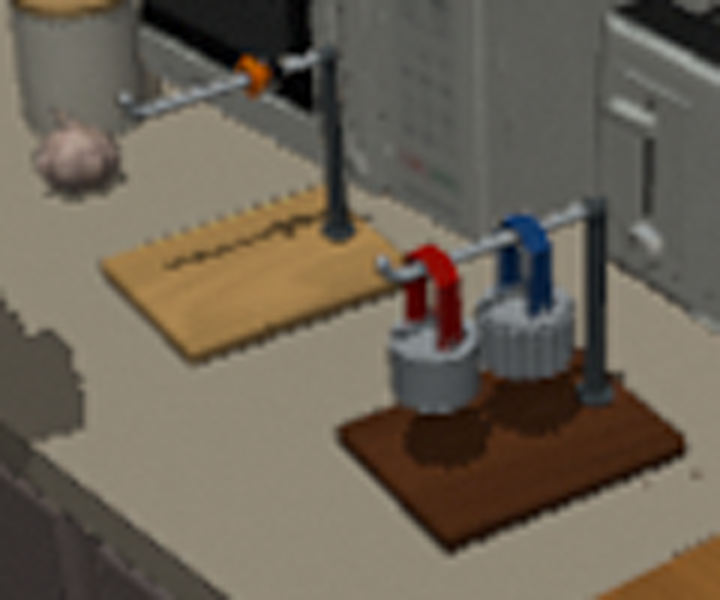

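Run:
```python
from h import *
from workcell import viewer
im=viewer.get_image("top")
u=lambda p:(p[0]/4.4+140-.4,p[1]/4.4+190-.4)
for n,c in dict(spare=[(100,200),(290,165),(328,412),(137,448)],hook=[(460,85),(650,53),(690,298),(502,330)]).items():
    P=[ray(im,u(p),16)[:2] for p in c]
    e1=(P[0]-P[3]);e2=(P[1]-P[2]);f1=P[0]-P[1];f2=P[3]-P[2]
    ang=lambda v,o=0:np.arctan2(v[1],v[0])-o
    print(n,np.linalg.norm(e1),np.linalg.norm(f1),"yaw",ang(e1),ang(e2),ang(f1,np.pi/2),ang(f2,np.pi/2),"centre",np.mean(P,0))
print("spare tip",ray(im,u((190,410)),163),"post",ray(im,u((158,178)),159),"bumper face",ray(im,u((175,278)),150), "orange side",ray(im,u((170,258)),150))
print("hook post",ray(im,u((556,53)),159))
print("peg spare pts",ray(im,u((175,290)),154),ray(im,u((186,380)),154))
# peg blue-red
print("red band",ray(im,u((587,232)),156),"blue band",ray(im,u((569,133)),156))
print("microwave handle tip", ray(im,u((145,155)),150))
```

```text
spare 165.18145498198666 127.3977340520794 yaw -0.14667748223249905 -0.1590724351462412 -0.14981131800008662 -0.14910116480587332 centre [512.48247393 332.45700899]
hook 166.10457140571512 128.88918019888746 yaw -0.1581255367565631 -0.18281791065598998 -0.16481482593042185 -0.16615795601235117 centre [506.36775729  83.61459655]
spare tip [435.20354607 346.21302499 163.        ] post [573.75034589 324.11581141 159.        ] bumper face [514.46483556 333.40012528 150.        ] orange side [526.94347433 332.68897614 150.        ]
hook post [567.73775957  73.94964861 159.        ]
peg spare pts [506.9145851  334.98088489 154.        ] [453.82116863 344.54023136 154.        ]
red band [458.87516561  92.03039856 156.        ] blue band [519.17053865  82.49020744 156.        ]
microwave handle tip [591.77601749 328.55722343 150.        ]
```

Emit:
apply_moves(
  commands=[
    [[0.012,-0.025,0,0.02],[0.03,-0.065,0,0.05],[0.048,-0.11,0,0.08],[0.068,-0.155,0,0.11],[0.09,-0.205,0,0.14],[0.112,-0.255,0,0.17],[0.134,-0.305,0,0.2],[0.156,-0.355,0,0.236]],
  ],
  gripper=0.0878,
)

```text
t: 2.6
ee_pos: [403.2, 217.7, 405.0]
orientation: [0.133, 1.566, -0.132]
ft_force: [1.1, 0.1, -0.2]
width: 87.7
```

Emit:
apply_moves(
  commands=[
    [[0.022,-0.048,0,0],[0.04,-0.085,0,0],[0.05,-0.112,0,0],[0.056,-0.126,0,0],[0.056,-0.126,0,0]],
  ],
)

```text
t: 3.22
ee_pos: [458.9, 92.9, 404.7]
orientation: [0.135, 1.567, -0.134]
ft_force: [-0.2, -0.2, 0.1]
width: 87.9
```

Run:
```python
from h import *
from workcell import viewer,readout,models
o=readout.get_obs(); print(o["t"],o["ee_pos"],R.from_rotvec(o["orientation"]).as_matrix()[:,1],o["ft_force"])
im=viewer.get_image("wrist"); cv2.imwrite("pics/w1.png",im["color"][:,:,::-1])
for l in ["front_cutter_mid","rear_cutter_mid","hook_stand_root"]:
    for c in ["wrist","top"]:
        print(c,l,[([round(float(x),1) for x in d["position"]],round(d["conf"],2)) for d in models.place_of(c,l)[:2]])
```

```text
3.225 [458.89074197  92.88916293 404.71503856] [1.70528079e-01 9.85352783e-01 2.58555672e-04] [-0.15775626 -0.17737156  0.05084655]
wrist front_cutter_mid [([458.1, 94.6, 113.1], 0.87)]
top front_cutter_mid [([457.9, 94.4, 111.7], 0.6)]
wrist rear_cutter_mid [([515.9, 84.1, 109.2], 0.91)]
top rear_cutter_mid [([520.0, 82.1, 109.3], 0.5), ([459.6, 90.8, 109.3], 0.33)]
wrist hook_stand_root [([565.0, 69.1, 150.6], 0.79)]
top hook_stand_root [([571.0, 72.9, 152.0], 0.85)]
```

View pics/w1.png

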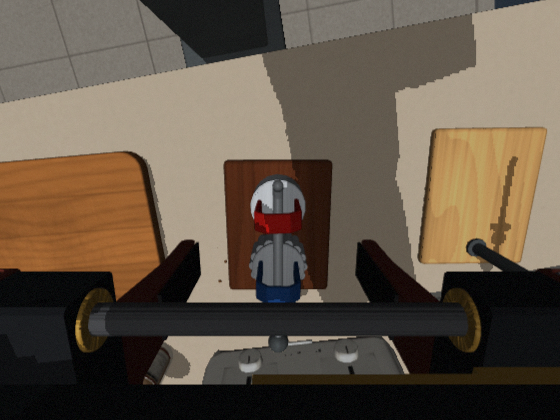

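The wrist view shows the red strap at (277,220), centred between the fingers, with the peg running straight down the image. That means yaw and y are aligned, so I'll descend and grip.

Emit:
apply_moves(
  commands=[
    [[0,0.0005,-0.02,0],[0,0.0005,-0.045,0],[0,0.0005,-0.07,0],[0,0.0005,-0.09,0],[0,0.0005,-0.105,0],[0,0.0005,-0.113,0],[0,0.0005,-0.113,0]],
  ],
)

```text
t: 4.45
ee_pos: [458.7, 93.8, 291.4]
orientation: [0.133, 1.567, -0.133]
ft_force: [0.2, 0.3, 0.7]
width: 87.9
```

Emit:
apply_moves(
  commands=[
    [[0,0,0,0],[0,0,0,0],[0,0,0,0],[0,0,0,0],[0,0,0,0]],
  ],
  gripper=0.03,
)

```text
t: 5.08
ee_pos: [458.7, 93.7, 291.7]
orientation: [0.133, 1.567, -0.133]
ft_force: [1.1, 1.4, 0.1]
width: 41.2
```

Emit:
apply_moves(
  commands=[
    [[0,0,0,0],[0,0,0,0],[0,0,0.003,0],[0,0,0.008,0],[0,0,0.015,0],[0,0,0.022,0],[0,0,0.027,0],[0,0,0.027,0]],
  ],
)

```text
t: 6.08
ee_pos: [458.8, 93.8, 319.2]
orientation: [0.134, 1.566, -0.133]
ft_force: [0.2, 0.2, -1.6]
width: 38.2
```

Run:
```python
from h import *
from workcell import viewer,readout,models
for c in ("wrist","scene"):
    im=viewer.get_image(c); cv2.imwrite(f"pics/{c}2.png",im["color"][:,:,::-1] if c=="wrist" else cv2.resize(im["color"][165:265,195:315],None,fx=6,fy=6,interpolation=cv2.INTER_CUBIC)[:,:,::-1])
    print(c,[([round(float(x),1) for x in d["position"]],round(d["conf"],2)) for d in models.place_of(c,"front_cutter_mid")[:2]])
```

```text
wrist [([460.5, 91.1, 141.6], 0.9)]
scene [([457.2, 93.7, 138.9], 0.74), ([673.5, -358.5, -2.2], 0.27)]
```

View pics/scene2.png

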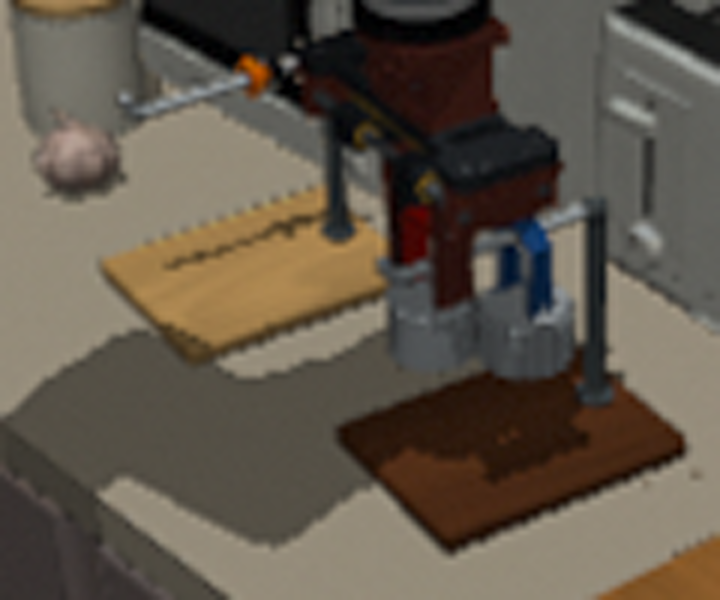

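View pics/wrist2.png

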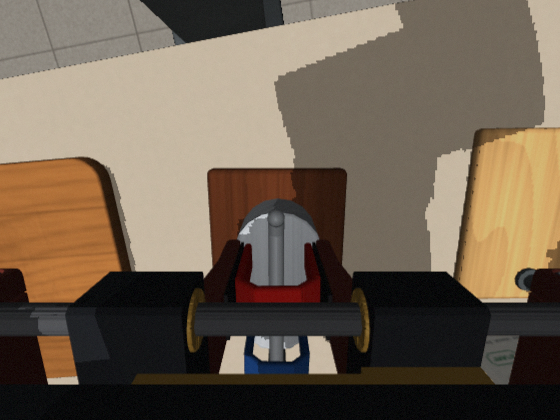

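Red cutter is held and lifted clear of its peg (scene zoom: red strap between fingers at ~(415,235), arch above the lip). I'll withdraw it along the peg.

Emit:
apply_moves(
  commands=[
    [[-0.005,0.0008,0,0],[-0.0148,0.0025,0,0],[-0.0266,0.0046,0,0],[-0.0394,0.0068,0,0],[-0.0522,0.009,0,0],[-0.065,0.0112,0,0],[-0.0749,0.0129,0,0],[-0.0789,0.0135,0,0]],
  ],
)

```text
t: 7.28
ee_pos: [379.1, 107.3, 318.7]
orientation: [0.133, 1.567, -0.133]
ft_force: [-0.3, -0.5, -1.0]
width: 37.9
```

Emit:
apply_moves(
  commands=[
    [[0,0.01,0,0.0],[0,0.037,0,0.005],[0,0.077,0,0.01],[0,0.122,0,0.017],[0,0.167,0,0.017],[0,0.21,0,0.017],[0,0.238,0,0.017],[0.001,0.248,0,0.017]],
  ],
)

```text
t: 8.28
ee_pos: [380.8, 357.2, 318.5]
orientation: [0.119, 1.567, -0.118]
ft_force: [-0.5, -0.7, -1.8]
width: 38.1
```

Run:
```python
from h import *
from workcell import viewer,readout,models
o=readout.get_obs(); print(o["t"],o["ee_pos"],R.from_rotvec(o["orientation"]).as_matrix()[:,1],o["ft_force"])
for c in ("wrist","scene","top"):
    im=viewer.get_image(c)["color"]
    if c=="scene": im=cv2.resize(im[140:260,155:315],None,fx=5,fy=5,interpolation=cv2.INTER_CUBIC)
    if c=="top": im=cv2.resize(im[190:310,130:290],None,fx=5,fy=5,interpolation=cv2.INTER_CUBIC)
    cv2.imwrite(f"pics/{c}3.png",im[:,:,::-1])
    for l in ("front_cutter_mid","spare_stand_root"):
        print(c,l,[([round(float(x),1) for x in d["position"]],round(d["conf"],2)) for d in models.place_of(c,l)[:2]])
    print(c,[([round(float(x),1) for x in d["position"]],round(d["conf"],2)) for d in models.search_frame(c,"bumper")[:2]])
```

```text
8.275 [380.76188418 357.17209825 318.5325295 ] [1.50411448e-01 9.88623347e-01 5.23414482e-04] [-0.53326962 -0.68207197 -1.79308795]
wrist front_cutter_mid [([381.3, 356.7, 139.2], 0.71)]
wrist spare_stand_root []
wrist []
scene front_cutter_mid [([378.9, 353.1, 140.3], 0.48)]
scene spare_stand_root [([572.2, 326.3, 149.6], 0.76)]
scene []
top front_cutter_mid [([575.7, 327.3, 152.5], 0.71), ([517.7, 84.0, 112.1], 0.34)]
top spare_stand_root [([574.7, 328.7, 150.3], 0.7)]
top [([512.6, 331.6, 159.3], 0.4), ([514.3, 91.5, 104.6], 0.36)]
```

View pics/scene3.png

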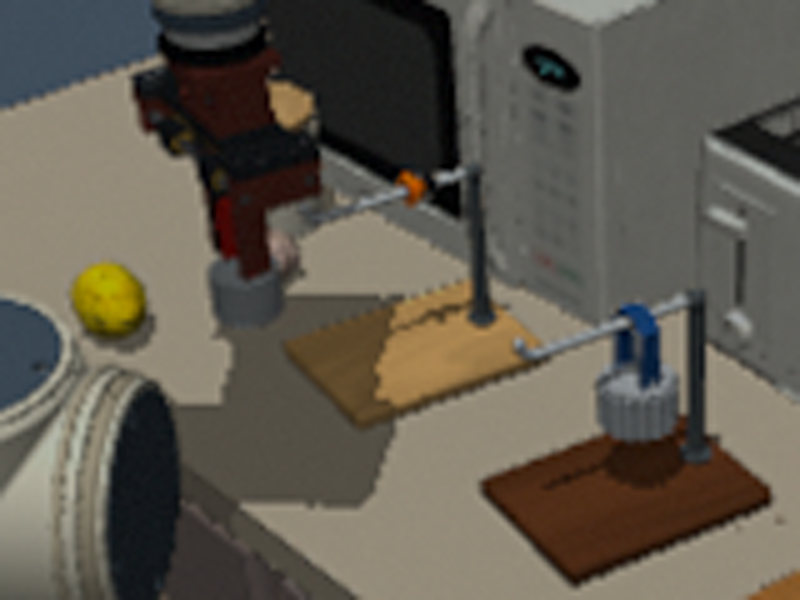

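View pics/wrist3.png

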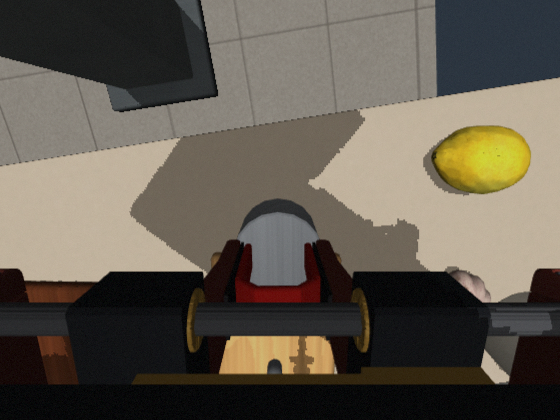

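View pics/top3.png

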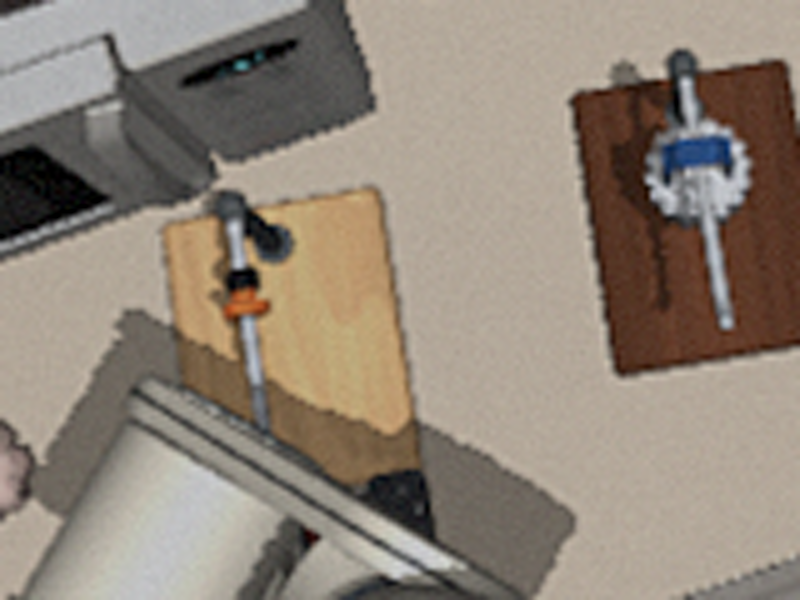

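Run:
```python
from h import *
from workcell import viewer,readout
im=viewer.get_image("wrist")
for z in (166,162): print(ray(im,(274.5,367),z))
o=readout.get_obs();M=R.from_rotvec(o["orientation"]).as_matrix()
g=np.array(o["ee_pos"])+163*M[:,0]; print(g, proj(im,[g, g+[0,0,25]]))
p=ray(im,(274.5,367),166)-g; print(p@M[:,1], p@M[:,2])
```

```text
[426.1111294  345.89991339 166.        ]
[429.58929089 345.30795869 162.        ]
[380.88858024 355.0157325  155.75657172] [[278.6233111  274.61117739]
 [278.75389567 301.38446125]]
-2.1061772664549396 46.08471651650733
```

Emit:
apply_moves(
  commands=[
    [[0.006,-0.0015,0,0],[0.018,-0.0035,0,0],[0.031,-0.0055,0,0],[0.044,-0.0076,0,0],[0.057,-0.0096,0,0],[0.07,-0.0116,0,0],[0.081,-0.0133,0,0],[0.086,-0.0141,0,0]],
  ],
)

```text
t: 9.93
ee_pos: [467.5, 341.0, 318.7]
orientation: [0.12, 1.567, -0.12]
ft_force: [-0.4, 0.2, -1.7]
width: 37.9
```

Run:
```python
from h import *
from workcell import viewer,readout,models
for c in ("wrist","scene"):
    im=viewer.get_image(c); 
    if c=="wrist":
        o=readout.get_obs();M=R.from_rotvec(o["orientation"]).as_matrix();print(o["ee_pos"],o["ft_force"])
        W=im
    im=im["color"]
    if c=="scene": im=cv2.resize(im[140:260,155:315],None,fx=5,fy=5,interpolation=cv2.INTER_CUBIC)
    cv2.imwrite(f"pics/{c}4.png",im[:,:,::-1])
```

```text
[467.72792131 340.9718031  318.64435344] [ 1.48873374 -0.92715389 -1.23967508]
```

View pics/wrist4.png

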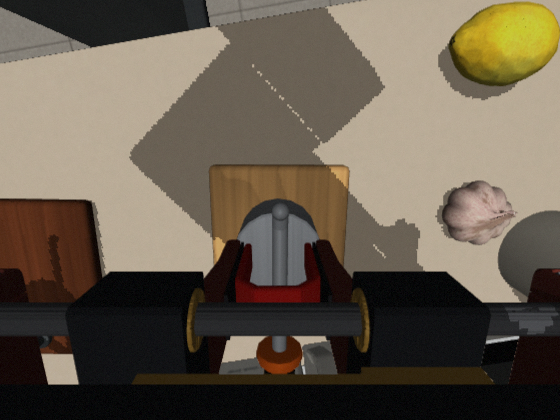

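View pics/scene4.png

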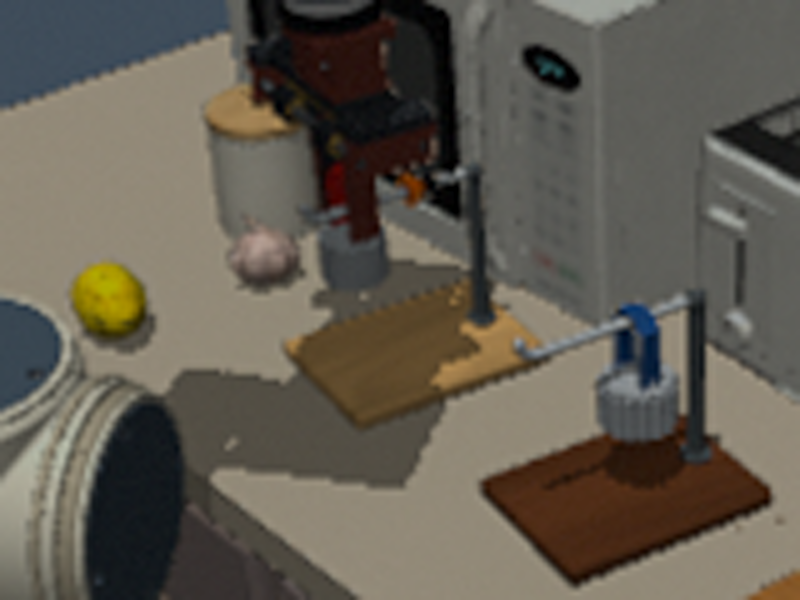

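The peg (col 279) and lip (280,212) are centred within the red arch, and the bumper is at (278,353). Lowering now.

Emit:
apply_moves(
  commands=[
    [[0,0,-0.004,0],[0,0,-0.009,0],[0,0,-0.015,0],[0,0,-0.02,0],[0,0,-0.0235,0],[0,0,-0.025,0],[0,0,-0.025,0]],
  ],
)

```text
t: 10.9
ee_pos: [466.8, 341.2, 293.6]
orientation: [0.12, 1.568, -0.12]
ft_force: [-0.0, 0.9, -1.2]
width: 37.8
```

Run:
```python
from workcell import viewer,readout
import numpy as np
F=[]
for i in range(4):
    viewer.get_image("top"); o=readout.get_obs(); F.append(o["ft_force"])
print(o["ee_pos"],np.mean(F,0),np.std(F,0))
```

```text
[466.86299363 341.16094988 293.85710679] [ 0.31213658  0.37002018 -1.43963384] [0.6203425  0.45970503 0.43505103]
```

Emit:
apply_moves(
  commands=[
    [[0.0035,-0.0005,0,0],[0.0069,-0.0011,0,0],[0.0104,-0.0016,0,0],[0.0138,-0.0021,0,0],[0.0173,-0.0026,0,0],[0.0208,-0.0032,0,0],[0.0242,-0.0037,0,0],[0.0277,-0.0042,0,0]],
  ],
)

```text
t: 12.1
ee_pos: [494.7, 336.9, 293.7]
orientation: [0.12, 1.567, -0.12]
ft_force: [-0.1, 0.6, -0.8]
width: 37.5
```

Emit:
apply_moves(
  commands=[
    [[0.001,-0.0002,0,0],[0.002,-0.0003,0,0],[0.003,-0.0005,0,0],[0.004,-0.0006,0,0],[0.004,-0.0006,0,0]],
  ],
)

```text
t: 12.72
ee_pos: [498.5, 336.3, 293.7]
orientation: [0.12, 1.567, -0.12]
ft_force: [-0.5, -0.1, -1.2]
width: 38.0
```

Emit:
apply_moves(
  commands=[
    [[0.001,-0.0002,0,0],[0.002,-0.0003,0,0],[0.003,-0.0005,0,0],[0.003,-0.0005,0,0]],
  ],
)

```text
t: 13.22
ee_pos: [501.6, 335.8, 293.7]
orientation: [0.12, 1.567, -0.12]
ft_force: [-0.2, -0.2, -0.9]
width: 38.0
```

Emit:
apply_moves(
  commands=[
    [[0.001,-0.0002,0,0],[0.002,-0.0003,0,0],[0.002,-0.0003,0,0],[0.002,-0.0003,0,0]],
  ],
)

```text
t: 13.72
ee_pos: [503.5, 335.5, 293.6]
orientation: [0.12, 1.568, -0.12]
ft_force: [0.8, -0.3, -2.0]
width: 37.7
```

Emit:
apply_moves(
  commands=[
    [[0.001,-0.0002,0,0],[0.002,-0.0003,0,0],[0.002,-0.0003,0,0],[0.002,-0.0003,0,0]],
  ],
)

```text
t: 14.22
ee_pos: [505.5, 335.2, 293.7]
orientation: [0.12, 1.568, -0.12]
ft_force: [0.4, 0.2, -1.7]
width: 38.1
```

Run:
```python
from workcell import viewer,readout
import numpy as np
F=[]
for i in range(4):
    viewer.get_image("top"); o=readout.get_obs(); F.append(o["ft_force"])
print(o["ee_pos"],np.mean(F,0),np.std(F,0))
```

```text
[505.45753667 335.24788772 293.6595576 ] [ 0.44473801 -0.01698193 -1.35280326] [0.1515534  0.1046859  0.50933452]
```

No contact yet; continuing in small steps.

Emit:
apply_moves(
  commands=[
    [[0.001,-0.0002,0,0],[0.002,-0.0003,0,0],[0.002,-0.0003,0,0],[0.002,-0.0003,0,0]],
  ],
)

```text
t: 14.92
ee_pos: [507.4, 334.9, 293.6]
orientation: [0.12, 1.568, -0.12]
ft_force: [-1.4, -0.0, -0.6]
width: 37.8
```

Emit:
apply_moves(
  commands=[
    [[0.001,-0.0002,0,0],[0.002,-0.0003,0,0],[0.002,-0.0003,0,0],[0.002,-0.0003,0,0]],
  ],
)

```text
t: 15.42
ee_pos: [509.4, 334.6, 293.6]
orientation: [0.12, 1.568, -0.12]
ft_force: [-3.2, 0.8, -0.0]
width: 37.8
```

Run:
```python
from workcell import viewer,readout
import numpy as np
F=[]
for i in range(5):
    viewer.get_image("wrist"); o=readout.get_obs(); F.append(o["ft_force"])
print(o["t"],o["ee_pos"],np.mean(F,0),np.std(F,0))
```

```text
15.675 [509.41186482 334.60177999 293.63216836] [-2.97356635 -0.05012361 -0.59281364] [0.23083461 0.37278755 0.37578653]
```

About 3 N so far, which is about 3 mm. I'll go 1.5 mm further and hold.

Emit:
apply_moves(
  commands=[
    [[0.0008,-0.0001,0,0],[0.0015,-0.0002,0,0],[0.0015,-0.0002,0,0],[0.0015,-0.0002,0,0],[0.0015,-0.0002,0,0],[0.0015,-0.0002,0,0],[0.0015,-0.0002,0,0]],
  ],
)

```text
t: 16.55
ee_pos: [510.9, 334.4, 293.6]
orientation: [0.12, 1.568, -0.12]
ft_force: [-5.6, -0.6, -1.1]
width: 38.2
```

Run:
```python
from workcell import viewer,readout
import numpy as np
F=[]
for i in range(4):
    viewer.get_image("wrist"); o=readout.get_obs(); F.append(o["ft_force"])
print(o["t"],o["ee_pos"],np.mean(F,0),np.std(F,0))
```

```text
16.75 [510.96000118 334.40797496 293.62508848] [-4.80234459 -0.64152326 -0.38828022] [0.24748862 0.55738433 0.38172153]
```

Held at about 5 N for roughly 0.9 s. Now I'll ease back, rest the arch on the peg and release.

Emit:
apply_moves(
  commands=[
    [[-0.0015,0.0002,0,0],[-0.003,0.0005,-0.0005,0],[-0.004,0.0006,-0.001,0],[-0.004,0.0006,-0.0017,0],[-0.004,0.0006,-0.0017,0]],
  ],
)

```text
t: 17.38
ee_pos: [507.2, 335.2, 292.1]
orientation: [0.12, 1.567, -0.12]
ft_force: [-1.1, 0.9, -0.6]
width: 38.2
```

Emit:
apply_moves(
  commands=[
    [[0,0,0,0],[0,0,0,0],[0,0,0,0],[0,0,0,0],[0,0,0,0],[0,0,0,0],[0,0,0,0],[0,0,0,0]],
  ],
  gripper=0.0878,
)

```text
t: 18.38
ee_pos: [507.0, 335.1, 292.0]
orientation: [0.12, 1.567, -0.12]
ft_force: [0.1, -0.4, 0.4]
width: 87.9
```

Run:
```python
from h import *
from workcell import viewer,readout,models
for c in ("wrist","scene"):
    im=viewer.get_image(c)["color"]
    if c=="scene": im=cv2.resize(im[140:260,155:315],None,fx=5,fy=5,interpolation=cv2.INTER_CUBIC)
    cv2.imwrite(f"pics/{c}5.png",im[:,:,::-1])
    print(c,[([round(float(x),1) for x in d["position"]],round(d["conf"],2)) for d in models.place_of(c,"front_cutter_mid")[:2]])
```

```text
wrist [([506.0, 334.6, 112.0], 0.76)]
scene [([507.8, 332.6, 113.2], 0.61)]
```

View pics/wrist5.png

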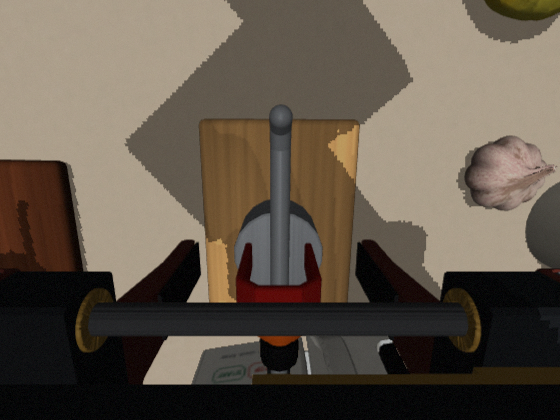

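View pics/scene5.png

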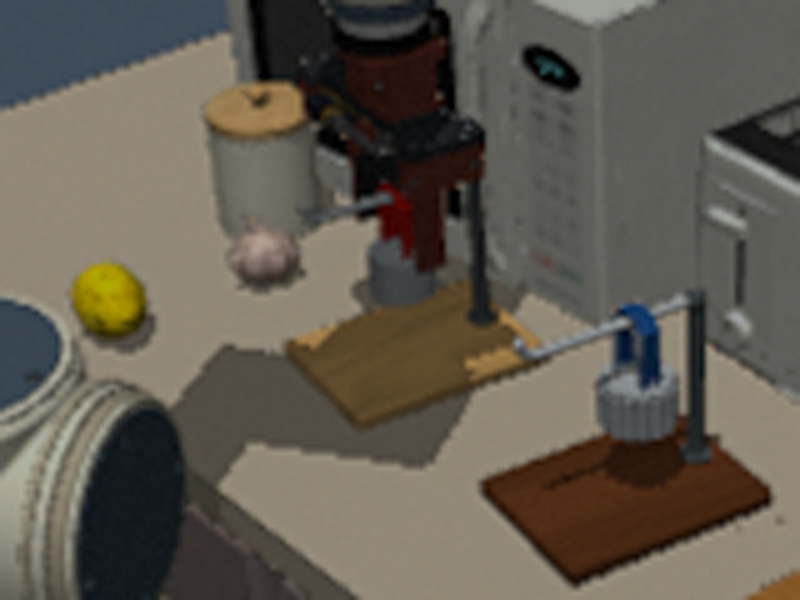

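Red hangs free at (506,334), against the bumper and with the fingers clear of it. Up and over to the blue one.

Emit:
apply_moves(
  commands=[
    [[0,0,0.015,0],[0,0,0.045,0],[0,0,0.08,0],[0,0,0.105,0],[0.001,-0.015,0.112,0],[0.003,-0.045,0.112,0],[0.005,-0.085,0.112,0],[0.007,-0.13,0.112,-0.017]],
  ],
)

```text
t: 19.58
ee_pos: [513.5, 203.2, 403.4]
orientation: [0.133, 1.568, -0.134]
ft_force: [0.4, 0.1, 0.7]
width: 87.8
```

Emit:
apply_moves(
  commands=[
    [[0.001,-0.04,0,0],[0.002,-0.08,0,0],[0.003,-0.108,0,0],[0.0045,-0.1225,0,0],[0.0045,-0.1225,0,0],[0.0045,-0.1225,0,0]],
  ],
)

```text
t: 20.32
ee_pos: [518.5, 83.0, 403.9]
orientation: [0.133, 1.567, -0.133]
ft_force: [0.6, -0.3, -0.6]
width: 87.4
```

Run:
```python
from h import *
from workcell import viewer,readout,models
o=readout.get_obs();print(o["ee_pos"],o["ft_force"],R.from_rotvec(o["orientation"]).as_matrix()[:,1])
for c in ("wrist","scene"):
    im=viewer.get_image(c)["color"]
    if c=="scene": im=cv2.resize(im[140:260,155:315],None,fx=5,fy=5,interpolation=cv2.INTER_CUBIC)
    cv2.imwrite(f"pics/{c}6.png",im[:,:,::-1])
    for l in ("front_cutter_mid","rear_cutter_mid"): print(c,l,[([round(float(x),1) for x in d["position"]],round(d["conf"],2)) for d in models.place_of(c,l)[:2]])
```

```text
[518.4650386   83.04300947 403.85700001] [ 0.62507458 -0.26790861 -0.63548516] [1.68671545e-01 9.85672302e-01 1.53771486e-04]
wrist front_cutter_mid []
wrist rear_cutter_mid [([515.4, 82.9, 112.3], 0.62)]
scene front_cutter_mid []
scene rear_cutter_mid [([516.3, 79.5, 110.2], 0.76)]
```

View pics/wrist6.png

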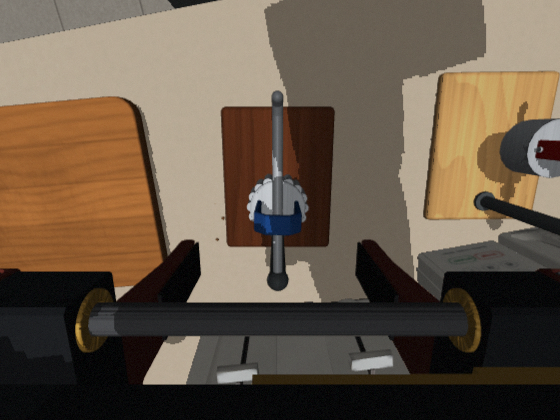

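View pics/scene6.png

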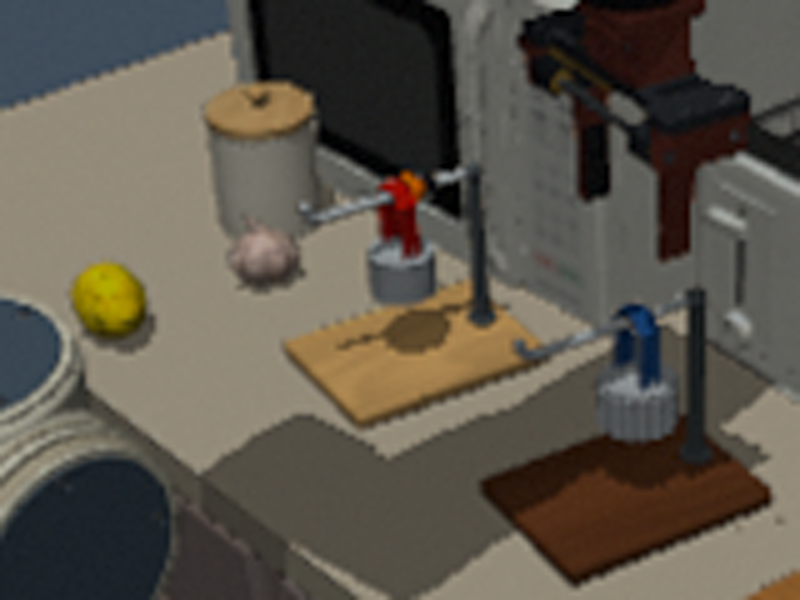

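Blue strap at (277,219) is centred, in the same place red was before its grasp. Red hangs against the bumper (scene zoom (398,195)). Descending.

Emit:
apply_moves(
  commands=[
    [[0,0,-0.02,0],[0,0,-0.045,0],[0,0,-0.07,0],[0,0,-0.09,0],[0,0,-0.105,0],[0,0,-0.113,0],[0,0,-0.113,0]],
  ],
)

```text
t: 21.5
ee_pos: [518.5, 82.6, 290.7]
orientation: [0.133, 1.567, -0.133]
ft_force: [0.2, 0.3, -0.3]
width: 87.8
```

Emit:
apply_moves(
  commands=[
    [[0,0,0,0],[0,0,0,0],[0,0,0,0],[0,0,0,0],[0,0,0,0],[0,0,0,0],[0,0,0,0]],
  ],
  gripper=0.03,
)

```text
t: 22.38
ee_pos: [518.5, 82.5, 291.0]
orientation: [0.133, 1.567, -0.133]
ft_force: [-0.1, -0.5, 1.0]
width: 38.3
```

Emit:
apply_moves(
  commands=[
    [[0,0,0.003,0],[0,0,0.008,0],[0,0,0.015,0],[0,0,0.022,0],[0,0,0.027,0],[0,0,0.027,0]],
  ],
)

```text
t: 23.12
ee_pos: [518.6, 82.6, 318.5]
orientation: [0.134, 1.566, -0.133]
ft_force: [0.4, -0.1, -1.5]
width: 38.0
```

Run:
```python
from h import *
from workcell import viewer,readout,models
for c in ("wrist","scene"):
    im=viewer.get_image(c)["color"]
    if c=="scene": im=cv2.resize(im[140:260,155:315],None,fx=5,fy=5,interpolation=cv2.INTER_CUBIC)
    cv2.imwrite(f"pics/{c}7.png",im[:,:,::-1])
    print(c,[([round(float(x),1) for x in d["position"]],round(d["conf"],2)) for d in models.place_of(c,"rear_cutter_mid")[:2]])
```

```text
wrist [([516.1, 84.6, 137.3], 0.73)]
scene [([518.0, 83.1, 137.2], 0.5)]
```

View pics/wrist7.png

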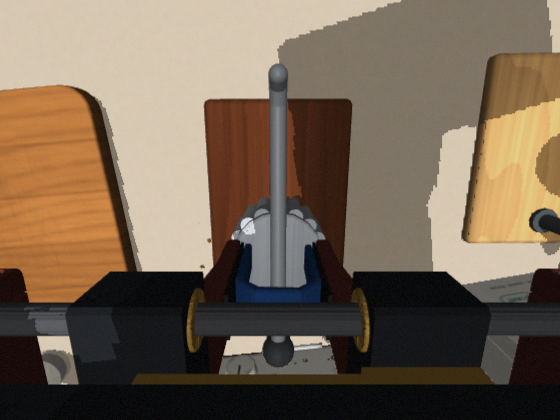

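View pics/scene7.png

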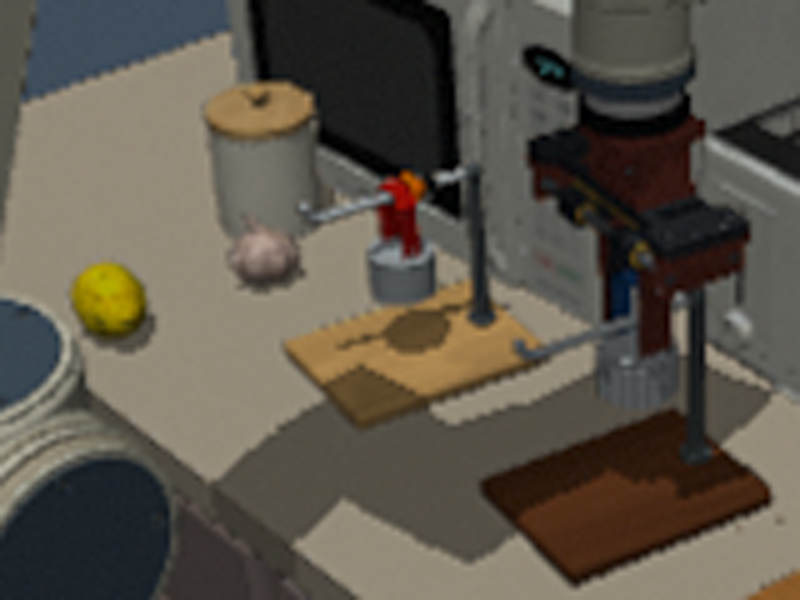

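Blue is lifted 27 mm and the peg is centred in its arch. Withdrawing along the peg, then to the board.

Emit:
apply_moves(
  commands=[
    [[-0.005,0.0009,0,0],[-0.0148,0.0025,0,0],[-0.028,0.0048,0,0],[-0.043,0.0074,0,0],[-0.058,0.01,0,0],[-0.073,0.0125,0,0],[-0.086,0.0147,0,0],[-0.098,0.0168,0,0]],
  ],
)

```text
t: 24.32
ee_pos: [419.6, 99.5, 318.0]
orientation: [0.133, 1.567, -0.133]
ft_force: [-0.7, 0.1, -0.3]
width: 38.0
```

Emit:
apply_moves(
  commands=[
    [[-0.012,0.002,0,0],[-0.024,0.0041,0,0],[-0.034,0.0058,0,0],[-0.041,0.007,0,0],[-0.041,0.002,0,0],[-0.041,-0.018,0,0],[-0.038,-0.05,0,0],[-0.03,-0.085,0,0]],
  ],
)

```text
t: 25.32
ee_pos: [390.7, 13.3, 318.1]
orientation: [0.133, 1.566, -0.133]
ft_force: [0.9, 0.7, -2.1]
width: 37.6
```

Emit:
apply_moves(
  commands=[
    [[0.013,-0.04,0,0],[0.026,-0.085,0,0],[0.039,-0.13,0,0],[0.052,-0.17,0,0],[0.062,-0.205,0,0],[0.07,-0.23,0,0],[0.075,-0.243,0,0],[0.08,-0.245,0,0]],
  ],
)

```text
t: 26.32
ee_pos: [470.6, -231.2, 317.8]
orientation: [0.134, 1.567, -0.134]
ft_force: [-0.7, 0.3, -1.7]
width: 37.7
```

Run:
```python
from h import *
from workcell import viewer,readout,models
o=readout.get_obs();print(o["t"],o["ee_pos"],o["ft_force"])
for c in ("wrist","scene"):
    im=viewer.get_image(c)["color"]
    if c=="scene": im=cv2.resize(im[200:350,260:460],None,fx=4,fy=4,interpolation=cv2.INTER_CUBIC)
    cv2.imwrite(f"pics/{c}8.png",im[:,:,::-1])
    for l in ("rear_cutter_mid","board"): print(c,l,[([round(float(x),1) for x in d["position"]],round(d["conf"],2)) for d in models.place_of(c,l)[:2]])
```

```text
26.325 [ 470.57161126 -231.20890243  317.79313745] [-0.68325178  0.30595918 -1.65164525]
wrist rear_cutter_mid [([466.8, -231.5, 135.1], 0.6)]
wrist board []
scene rear_cutter_mid [([471.5, -231.5, 137.2], 0.71)]
scene board [([485.7, -234.5, 1.1], 0.65)]
```

View pics/wrist8.png

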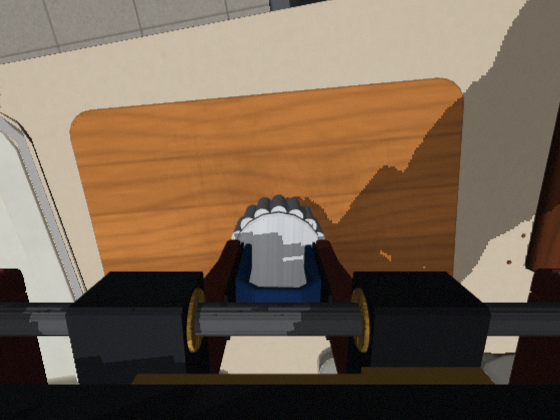

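View pics/scene8.png

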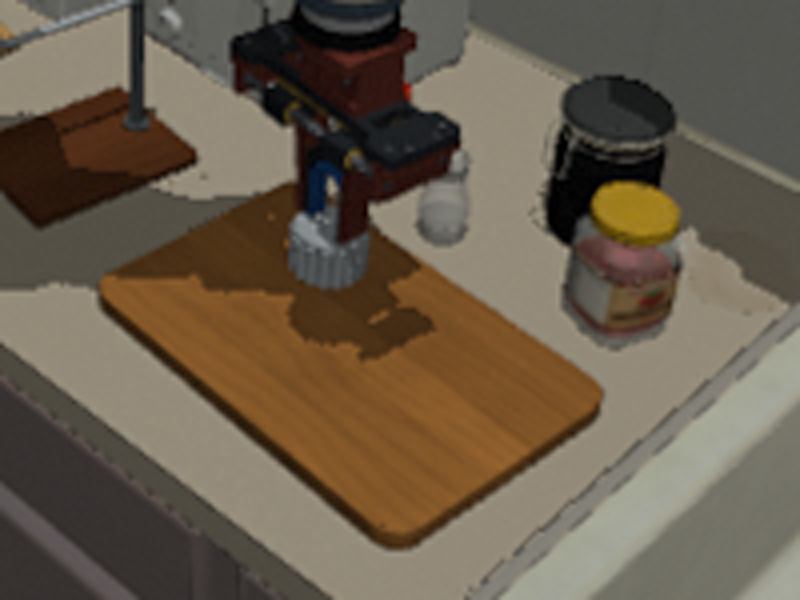

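Blue hangs over the middle of the board. Going down in a fast part, then a slow one until the touch is felt.

Emit:
apply_moves(
  commands=[
    [[0,0,-0.008,0],[0,0,-0.022,0],[0,0,-0.037,0],[0,0,-0.051,0],[0,0,-0.061,0],[0,0,-0.067,0],[0,0,-0.069,0],[0,0,-0.07,0]],
  ],
)

```text
t: 27.62
ee_pos: [470.6, -230.7, 248.1]
orientation: [0.133, 1.566, -0.133]
ft_force: [-0.2, -0.5, -0.6]
width: 38.4
```

Emit:
apply_moves(
  commands=[
    [[0,0,-0.001,0],[0,0,-0.002,0],[0,0,-0.002,0],[0,0,-0.002,0]],
  ],
)

```text
t: 28.12
ee_pos: [470.5, -230.7, 246.0]
orientation: [0.133, 1.567, -0.133]
ft_force: [0.7, 0.7, -1.6]
width: 37.6
```

Emit:
apply_moves(
  commands=[
    [[0,0,-0.0005,0],[0,0,-0.001,0],[0,0,-0.001,0],[0,0,-0.001,0]],
  ],
)

```text
t: 28.62
ee_pos: [470.5, -230.7, 245.0]
orientation: [0.133, 1.567, -0.133]
ft_force: [-0.2, 0.2, -1.7]
width: 37.9
```

Emit:
apply_moves(
  commands=[
    [[0,0,-0.0005,0],[0,0,-0.001,0],[0,0,-0.001,0],[0,0,-0.001,0]],
  ],
)

```text
t: 29.12
ee_pos: [470.5, -230.7, 244.0]
orientation: [0.133, 1.567, -0.133]
ft_force: [-1.3, 0.4, 0.3]
width: 38.0
```

Emit:
apply_moves(
  commands=[
    [[0,0,-0.0005,0],[0,0,-0.001,0],[0,0,-0.001,0],[0,0,-0.001,0]],
  ],
)

```text
t: 29.62
ee_pos: [470.5, -230.7, 244.0]
orientation: [0.133, 1.566, -0.133]
ft_force: [-2.8, 2.4, 12.1]
width: 38.1
```

Touchdown felt at z = 244 (12 N). I'll relax 1 mm, then open.

Emit:
apply_moves(
  commands=[
    [[0,0,0.0008,0],[0,0,0.0008,0]],
  ],
)

```text
t: 29.88
ee_pos: [470.6, -230.7, 244.0]
orientation: [0.133, 1.566, -0.133]
ft_force: [-1.8, 0.1, 5.5]
width: 38.1
```

Emit:
apply_moves(
  commands=[
    [[0,0,0,0],[0,0,0,0],[0,0,0,0],[0,0,0,0],[0,0,0,0],[0,0,0,0],[0,0,0,0],[0,0,0,0]],
  ],
  gripper=0.0878,
)

```text
t: 30.88
ee_pos: [470.5, -230.7, 243.8]
orientation: [0.133, 1.567, -0.133]
ft_force: [-1.1, -0.3, -0.5]
width: 87.9
```

Emit:
apply_moves(
  commands=[
    [[0,0,0.01,0],[0,0,0.03,0],[0,0,0.06,0],[0,0,0.09,0],[0,0,0.12,0],[0,0,0.145,0],[0,0,0.16,0],[0,0,0.16,0]],
  ],
)

```text
t: 31.88
ee_pos: [470.6, -230.7, 404.9]
orientation: [0.133, 1.565, -0.134]
ft_force: [-0.2, -0.6, -0.4]
width: 87.5
```

Run:
```python
from h import *
from workcell import viewer,readout,models
o=readout.get_obs();print(o["t"],o["ee_pos"],o["ft_force"])
for c in ("wrist","scene"):
    im=viewer.get_image(c)["color"]
    if c=="scene": im=cv2.resize(im[150:330,190:430],None,fx=3.3,fy=3.3,interpolation=cv2.INTER_CUBIC)
    cv2.imwrite(f"pics/{c}9.png",im[:,:,::-1])
for c in ("scene","top"):
    for l in ("rear_cutter_mid","front_cutter_mid","board","spare_stand_root","lemon","garlic","jam_jar","salt_shaker","spice_jar"): print(c,l,[([round(float(x),1) for x in d["position"]],round(d["conf"],2)) for d in models.place_of(c,l)[:1]])
```

```text
31.875 [ 470.60847122 -230.72141735  404.86201008] [-0.19312421 -0.6127588  -0.40779089]
scene rear_cutter_mid [([469.4, -232.6, 63.9], 0.75)]
scene front_cutter_mid [([506.2, 335.0, 114.5], 0.84)]
scene board [([361.8, 535.1, -2.0], 0.64)]
scene spare_stand_root [([573.3, 325.5, 150.7], 0.64)]
scene lemon [([566.9, 73.9, 150.9], 0.37)]
scene garlic [([503.1, 517.0, -1.8], 0.67)]
scene jam_jar [([673.6, -357.1, -1.2], 0.86)]
scene salt_shaker [([659.3, -197.1, -0.4], 0.63)]
scene spice_jar [([668.8, -116.7, -2.1], 0.73)]
top rear_cutter_mid [([488.5, -240.6, 2.5], 0.57)]
top front_cutter_mid []
top board [([488.9, -242.5, -1.7], 0.68)]
top spare_stand_root []
top lemon [([364.6, 532.7, 0.6], 0.66)]
top garlic [([502.3, 517.1, -0.6], 0.81)]
top jam_jar [([672.0, -354.6, 0.1], 0.91)]
top salt_shaker [([658.7, -203.2, 0.1], 0.45)]
top spice_jar [([670.2, -118.3, -2.4], 0.86)]
```

View pics/wrist9.png

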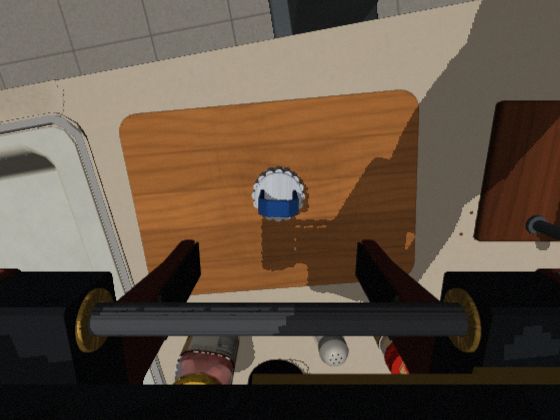

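View pics/scene9.png

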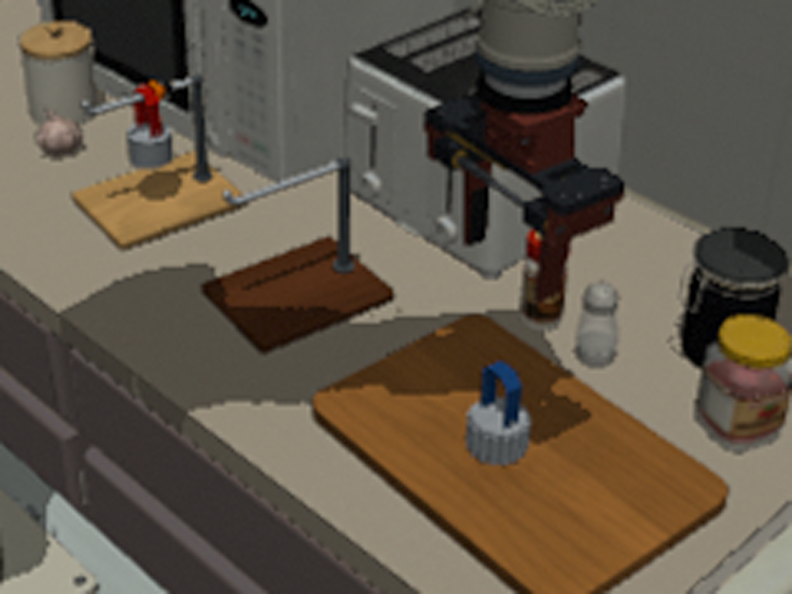

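Blue stands upright on the board (scene zoom (498,430)). Red hangs on the spare peg at the bumper (150,120), and the gripper is clear. Handing in.

```bash
python3 -c "
from workcell import workorder; print(workorder.close_job())"
```

```text
the job is handed in; nothing more can be done
None
```

Both cutters are where you asked, and I handed the job in at about 32 s. The hand-in reports no verdict, so I'm relying on my own checks.

- **Red cutter:** I lifted it off the crowded hook and slid it along the spare peg until I felt the bumper. I pressed to about 5 N, so roughly 5 mm, and held that for about 0.9 s. I then eased back and released it. It hangs about 68 mm in front of the post, against the bumper.
- **Blue cutter:** I lifted it over the lip and lowered it onto the chopping board until I felt touchdown, a brief 12 N. I released it upright near (470, -231) mm, well inside the board's edges.
- **Last checks:** The final pictures show both cutters released and the gripper about 160 mm above the blue one. The trained networks put every bystander within about 7 mm of its first position.
- **Readings that disagreed:**
  - The scene camera gave wrong matches for the lemon and the board.
  - The top camera missed the red cutter and gave the blue one as the board's centre.
  - I set these aside: the top camera still found the lemon in place, the scene camera located both cutters, and the pictures agreed.
- **Not measured:** I inferred the bumper travel from the wrist force, not directly.

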